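# Seat the lid in the red nest and signal it ready

### The job

The dish in the red welding nest is filled and its lid still stands proud: press that lid gently down with the fingertips until it is fully home, flush with the dish's rim, then press the green button right down and let it come back up, to signal that the nest is ready. The other two nests are not filled yet, so leave their lids standing, do not press the yellow or red button, and do not press the green one before the lid is home. Only press: do not lift, tip or push aside a nest or anything else on the bench.

Things in the scene. Friction and masses are not known exactly. Their poses are not given: they have to be found in the camera images.
- nest_red: bright red welding nest: a loose 96 x 96 mm block, 50 mm high (about 0.9 kg), standing on the bench, with a clear round dish (68 mm across) fixed in its top; the dish's rim is 78 mm above the bench and its wall is 2.5 mm thick. Origin: centre of the underside, z up. The nest can slide, tip or be lifted if it is pushed sideways or gripped
- lid_red_top (a point): centre of the upper face of the white round lid (61 mm across, 8 mm thick, small grey dot in the middle) in the dish of the bright red nest; it starts 8 to 10 mm above the dish's rim (about 87 mm above the bench) and is level with the rim when fully home
- lid_red (a joint): how far the lid of the bright red nest has been pressed in, m: 0 = standing 10 mm proud, 0.010 = fully home, flush with the rim, where it meets a hard stop. It moves straight down against about 4 N of friction and stays where it is left
- nest_blue: blue welding nest: a loose 96 x 96 mm block, 50 mm high (about 0.9 kg), standing on the bench, with a clear round dish (68 mm across) fixed in its top; the dish's rim is 78 mm above the bench and its wall is 2.5 mm thick. Origin: centre of the underside, z up. The nest can slide, tip or be lifted if it is pushed sideways or gripped
- lid_blue_top (a point): centre of the upper face of the white round lid (61 mm across, 8 mm thick, small grey dot in the middle) in the dish of the blue nest; it starts 8 to 10 mm above the dish's rim (about 87 mm above the bench) and is level with the rim when fully home
- lid_blue (a joint): how far the lid of the blue nest has been pressed in, m: 0 = standing 10 mm proud, 0.010 = fully home, flush with the rim, where it meets a hard stop. It moves straight down against about 4 N of friction and stays where it is left
- nest_grey: grey welding nest: a loose 96 x 96 mm block, 50 mm high (about 0.9 kg), standing on the bench, with a clear round dish (68 mm across) fixed in its top; the dish's rim is 78 mm above the bench and its wall is 2.5 mm thick. Origin: centre of the underside, z up. The nest can slide, tip or be lifted if it is pushed sideways or gripped
- lid_grey_top (a point): centre of the upper face of the white round lid (61 mm across, 8 mm thick, small grey dot in the middle) in the dish of the grey nest; it starts 8 to 10 mm above the dish's rim (about 87 mm above the bench) and is level with the rim when fully home
- lid_grey (a joint): how far the lid of the grey nest has been pressed in, m: 0 = standing 10 mm proud, 0.010 = fully home, flush with the rim, where it meets a hard stop. It moves straight down against about 4 N of friction and stays where it is left
- button_green_top (a point): centre of the top of the round green push button (36 mm across; the READY button), which points straight up from a 60 x 60 mm grey box, 26 mm high and fixed to the bench; the button's top is the highest point of the box, 44 mm above the bench
- button_green (a joint): how far the green button is pressed, m: 0 = up, 0.006 = fully down. A spring pushes it back; holding it fully down takes about 5 N
- button_yellow_top (a point): centre of the top of the round yellow push button (36 mm across; the material-call button), which points straight up from a 60 x 60 mm grey box, 26 mm high and fixed to the bench; the button's top is the highest point of the box, 44 mm above the bench
- button_yellow (a joint): how far the yellow button is pressed, m: 0 = up, 0.006 = fully down. A spring pushes it back; holding it fully down takes about 5 N
- button_red_top (a point): centre of the top of the round red push button (36 mm across; the stop button), which points straight up from a 60 x 60 mm grey box, 26 mm high and fixed to the bench; the button's top is the highest point of the box, 44 mm above the bench
- button_red (a joint): how far the red button is pressed, m: 0 = up, 0.006 = fully down. A spring pushes it back; holding it fully down takes about 5 N
- dish_left: empty clear plastic dish, 68 mm across, 45 mm high, loose, left of the nests. Origin: underside, z up. Only a bystander
- dish_right: empty clear plastic dish, 68 mm across, 45 mm high, loose, right of the nests. Origin: underside, z up. Only a bystander
- bottle: white plastic bottle with a black cap, 60 mm across, 120 mm high, loose. Origin: underside, z up. Only a bystander
- screwdriver: screwdriver lying on the bench, 170 mm long along its x axis, handle to its -x, loose. Origin: underside, z up. Only a bystander
Things that resemble listed ones, but are neither listed nor needed, are in the scene too. What is shaped like the part that bears button_yellow_top but blue is not meant. Leave any orange look-alike of the part that bears button_green_top alone.

How it is judged (in metres and radians):
On the way, in this order (a step that is already met when the one before it is completed fails the run):
1. the lid in the red nest is pressed home (8 mm or more of its 10 mm) (value of joint lid_red above 0.008 m), for 0.1 s.
2. the green button is pressed right down (4.5 mm or more of its 6 mm) (value of joint button_green above 0.0045 m), for 0.05 s.
3. the green button has come back up (value of joint button_green below 0.0015 m), for 0.1 s.
At the end, for the whole second after the job is handed in: The red nest's lid is within 2 mm of home, all buttons are up (green within 1.5 mm, others 2 mm), the other lids read under 4 mm, and the nests (upright, at rest) and loose things are within 15 mm of where they began (value of joint lid_red above 0.008 m and value of joint button_green below 0.0015 m and value of joint each of button_yellow, button_red below 0.002 m and value of joint each of lid_blue, lid_grey below 0.004 m and distance of each of nest_red, nest_blue, nest_grey, dish_left, dish_right, bottle, screwdriver from where it was at the start of the episode below 0.015 m and angle between each of nest_red, nest_blue, nest_grey's own z axis and vertical below 0.05 rad and linear speed of each of nest_red, nest_blue, nest_grey below 0.02 m/s); the robot touches nothing.
It fails at once if a lid of another nest (past 4 mm) or the yellow or red button (past 2 mm) is pressed (value of joint any of lid_blue, lid_grey above 0.004 m or value of joint any of button_yellow, button_red above 0.002 m).
It fails at once if the green button is pressed (past 3 mm) before the red nest's lid is home (value of joint button_green above 0.003 m and value of joint lid_red below 0.0075 m).
It fails at once if a nest is lifted (8 mm) or tipped (about 8 degrees) (height (world z) of any of nest_red, nest_blue, nest_grey above 0.008 m or angle between any of nest_red, nest_blue, nest_grey's own z axis and vertical above 0.14 rad).
It fails at once if a nest or a loose bystander is moved more than 15 mm (distance of any of nest_red, nest_blue, nest_grey, dish_left, dish_right, bottle, screwdriver from where it was at the start of the episode above 0.015 m).
It fails at once if the lid is pressed roughly (over 35 N on the red nest) (contact force between the fingers and nest_red above 35 N).
It also fails if it takes over 35 s, if anything falls off the work surface, if the arm or the gripper's body presses on something with over 40 N, if the wrist force passes 120 N, or if a joint passes its speed limit or range.

### The arm

A 6-joint arm with a two-finger parallel gripper is mounted at the origin on the work surface. World frame = base frame: x ahead of the robot, y to its left, z up, the work surface at z = 0. Lengths are in m, angles in degrees, forces in N, time in s.
With the tool pointing down it reaches from about 0.325 to 1 m from the base axis. Payload 5.1 kg.
Tool frame: the origin (TCP) lies between the finger pads; the fingertips stand 17 mm ahead of it and the grasp point (between the pads) lies 2 mm behind it; z points along the fingers, x is the direction in which the jaws open and shut, and the axes are right-handed (so a half turn about z gives the same grasp; the last joint's range is limited). The gripper opens to 85 mm and grips with 20 to 120 N. Pads are 22 mm wide; open, the fingers measure 114 mm over their backs; the gripper's body (76 mm by 85 mm) begins 54 mm behind the grasp point. The pads swing forward as they close: fully open they stand 13 mm farther back than shut.
Start: joints at [71.413, 7.093, 94.555, -0, 78.352, -4.733], TCP at [0.156, 0.631, 0.248] pointing down, gripper open.
Joint ranges: [-149.61, 149.61], [-58.7, 133.49], [1.44, 155.28], [-77.14, 257.14], [18.33, 153.61], [-166.67, 166.67]. Speed limits (degrees/s): [147.25, 147.25, 180, 180, 180, 180].

### API

Orientations are given as [roll, pitch, yaw] about the fixed x, y, z axes, in that order (R = Rz(yaw) Ry(pitch) Rx(roll)).
In Python, from plant import env, snapshot, calibration, finish_job gives the robot as it stands. The module is installed in compiled form; this text tells all that it offers. Calls block until the motion is done:
- env.move_pose(position, orientation): joint-space move of the TCP to a pose.
- env.servo_line(position, frame=None, vel=0.15, stop_force=None): straight line of the TCP; frame=None keeps the orientation; vel is the mean speed in m/s. With stop_force (N) it stops when the force on the tool has changed by that much, and returns True; else False.
- env.move_j(angles): joint-space move.
- env.release() and env.close_gripper(grip_force=None): open the fingers fully, or close them until they stop; grip_force is the grip in N (None keeps the last).
- env.pause(seconds).
- env.solve_ik(position, orientation): joint angles nearest the present ones, or None.
- snapshot(name): name is "scene" or "top" or "wrist"; returns the picture (400x640x3 uint8, red, green, blue); there is no depth.
- calibration(name): a dict with "fx", "fy", "cx", "cy" (pixels), "rvec" (rotation vector, rad) and "tvec" (3), from world to camera coordinates, as OpenCV has them. Camera axes: x right, y down, z forward; pixel columns grow to the right and rows downward; lengths in m; the calibration is good to about 2 mm. A picture is of the moment at which its call begins: read the wrist's pose just before it. calibration takes no time and is no camera call; for the wrist camera it gives the pose at the moment of the call.
A pose or a line that the arm cannot do raises env.MotionError and nothing moves.
- finish_job(): hands the job in, once; it reports no verdict.
Readings, each from a call of its own:
- env.get_clock(): time.
- env.get_qpos(): joint angles.
- env.get_joint_vel(): joint speeds.
- env.get_tau(): joint torques, N m.
- env.get_tcp_pos(): TCP position.
- env.get_eef_rot(): TCP orientation.
- env.get_contact_force(): force on the tool from outside, world axes, zero at the start.
- env.get_wrist_torque(): the same for the moment, N m.
- env.get_gripper_width(): opening from 0.0 (shut) to 1.0 (fully open).
Only numpy, scipy, OpenCV 4.12 (cv2) and the standard library are available. Lean on these libraries where they do the work, as an engineer would, in place of code of your own. Each camera call takes 0.05 s, during which the arm holds its last target.

## Working session

There is one attempt and no reset: what is moved stays moved. The work goes in short steps, each a Python script; the robot and the scene stay as the last script left them, time stands still between calls to the robot, and variables do not carry over. Pictures are saved under pics/ and viewed, and the job is handed in when it is done.

```bash
mkdir -p pics; cat > h.py <<'E'
import numpy as np, cv2
from plant import env, snapshot, calibration, finish_job
def save(name,fn):
    c=calibration(name); im=snapshot(name); cv2.imwrite('pics/'+fn,im[:,:,::-1]); return im,c
def back(c,uv,z):
    K=np.array([[c['fx'],0,c['cx']],[0,c['fy'],c['cy']],[0,0,1]]); R=cv2.Rodrigues(np.array(c['rvec'],float))[0]; t=np.array(c['tvec'],float).ravel()
    o=-R.T@t; d=R.T@np.linalg.inv(K)@np.array([uv[0],uv[1],1.]); s=(z-o[2])/d[2]; return o+s*d
def proj(c,p):
    K=np.array([[c['fx'],0,c['cx']],[0,c['fy'],c['cy']],[0,0,1]])
    return cv2.projectPoints(np.array([p],float),np.array(c['rvec'],float),np.array(c['tvec'],float),K,None)[0].ravel()
E
python3 - <<'E'
from h import *
for n in ['scene','top']:
    im,c=save(n,n+'1.png'); print(n,c)
print(env.get_clock(),env.get_eef_rot(),env.get_contact_force(),env.get_gripper_width())
E
```

```text
scene {'fx': 381.8050055750779, 'fy': 381.8050055750779, 'cx': 316.13583730132876, 'cy': 201.71229477492554, 'rvec': array([ 2.01689168,  1.66803814, -0.5466185 ]), 'tvec': array([-0.0865435 , -0.34655015,  1.48237321])}
top {'fx': 509.96897541353337, 'fy': 509.96897541353337, 'cx': 321.2319338129614, 'cy': 195.27668281043623, 'rvec': array([ 2.1976427 , -2.17985891,  0.11142969]), 'tvec': array([-0.0202139 ,  0.48690712,  1.60246232])}
0.1 [-1.79992783e+02  1.07362488e-01  7.61455590e+01] [ 0.40498089 -0.49309317  0.33064581] 0.9994112518006977
```

View pics/scene1.png

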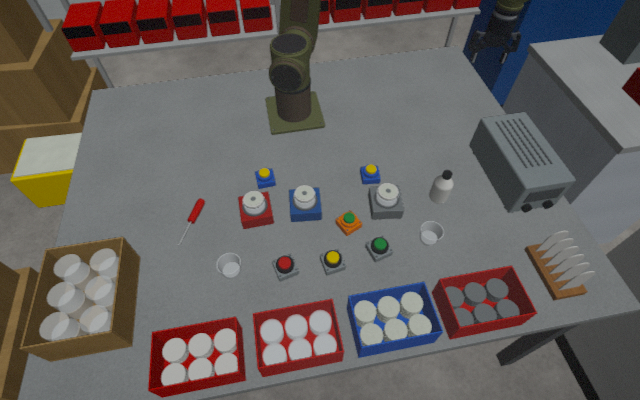

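View pics/top1.png

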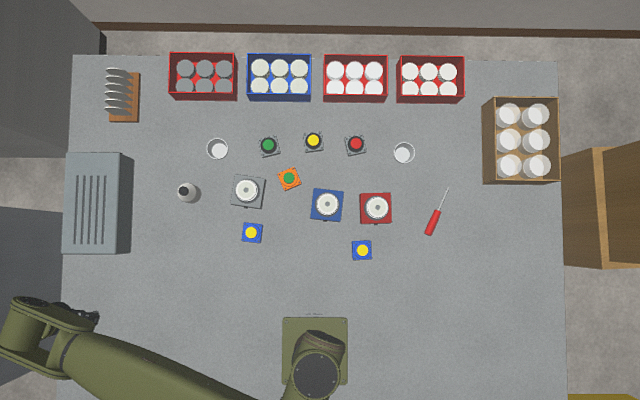

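The top picture shows three nests: red with its lid at about (377,207), blue at (327,204) and grey at (246,190). Two buttons are green: (268,145) on a grey box, and (289,178) on an orange box, which is the excluded look-alike. The grey-box one fits. I'll enlarge both targets to confirm and measure them.

```bash
python3 - <<'E'
from h import *
im=cv2.imread('pics/top1.png')
a=cv2.resize(im[120:230,220:420],None,fx=4,fy=4,interpolation=cv2.INTER_CUBIC); cv2.imwrite('pics/crop1.png',a)
im2=cv2.imread('pics/scene1.png')
a=cv2.resize(im2[170:280,230:430],None,fx=4,fy=4,interpolation=cv2.INTER_CUBIC); cv2.imwrite('pics/crop2.png',a)
def blob(img,mask,box):
    x0,y0,x1,y1=box; m=np.zeros(mask.shape,np.uint8); m[y0:y1,x0:x1]=mask[y0:y1,x0:x1]
    n,l,s,c=cv2.connectedComponentsWithStats(m); k=1+np.argmax(s[1:,4]); return c[k],s[k]
ct,cs=calibration('top'),calibration('scene')
for nm,img,c,lb,gb in [('top',im,ct,(358,188,398,228),(255,132,283,160)),('scene',im2,cs,(238,188,272,216),(364,232,396,262))]:
    hsv=cv2.cvtColor(img,cv2.COLOR_BGR2HSV)
    w=((hsv[...,1]<40)&(hsv[...,2]>190)).astype(np.uint8)
    g=((hsv[...,0]>45)&(hsv[...,0]<85)&(hsv[...,1]>100)).astype(np.uint8)
    p,s=blob(img,w,lb); q,t=blob(img,g,gb)
    print(nm,p,s,back(c,p,.087),q,t,back(c,q,.044))
E
```

```text
top [376.95625  206.921875] [367 197  21  21 320] [ 0.44741819 -0.18528678  0.087     ] [267.91489362 144.22340426] [263 139  11  11  94] [0.64517005 0.15359365 0.044     ]Traceback (most recent call last):
  File "<stdin>", line 14, in <module>
  File "<stdin>", line 8, in blob
    return _wrapfunc(a, 'argmax', axis=axis, out=out, **kwds)
    return bound(*args, **kwds)
ValueError: attempt to get argmax of an empty sequence
```

View pics/crop1.png

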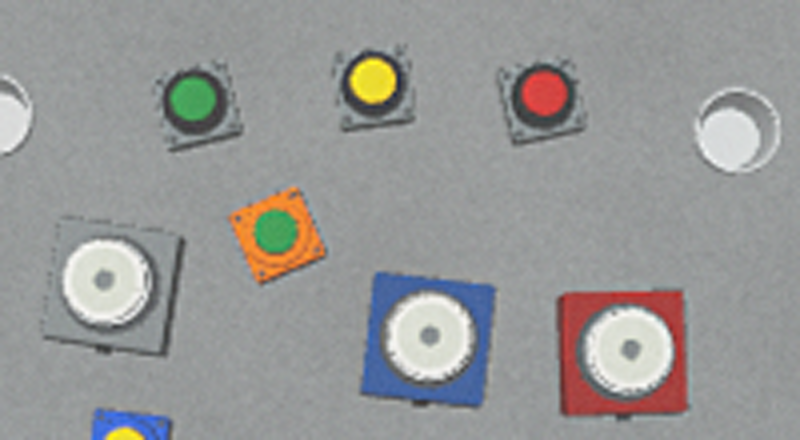

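View pics/crop2.png

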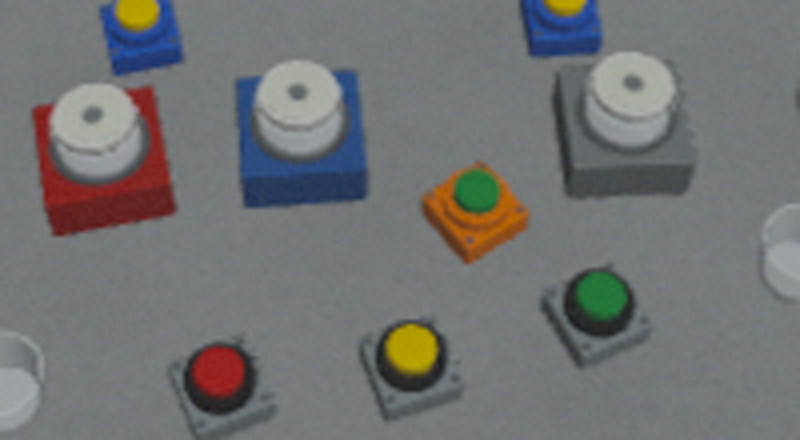

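Both crops confirm it: the red nest's lid is at top (377,207). The green READY button on the grey box is at (268,144), separate from the orange-box decoy at (289,178). I'll cross-check with the scene camera, then move over the lid with the fingers shut and look with the wrist camera.

```bash
python3 - <<'E'
from h import *
cs=calibration('scene')
print('scene est',back(cs,(253.2,198.7),.087),back(cs,(380.5,243.5),.044))
env.close_gripper(20)
print(env.get_clock(),env.get_gripper_width())
env.move_pose([0.4475,-0.1855,0.25],[180,0,0])
print(env.get_clock(),env.get_tcp_pos(),env.get_eef_rot(),env.get_contact_force())
im,c=save('wrist','w1.png'); np.save('w1.npy',c,allow_pickle=True)
print(proj(c,[0.4475,-0.1855,0.087]))
E
```

```text
scene est [ 0.4498902  -0.18581678  0.087     ] [0.64593566 0.15462193 0.044     ]
0.8667 0.002185711668444995
3.9083 [ 0.44777158 -0.18503111  0.25000377] [-1.79992819e+02 -2.50642774e-03  5.88815894e-02] [ 0.82344989  0.7379804  -0.2295899 ]
[321.87893496 186.4478557 ]
```

View pics/w1.png

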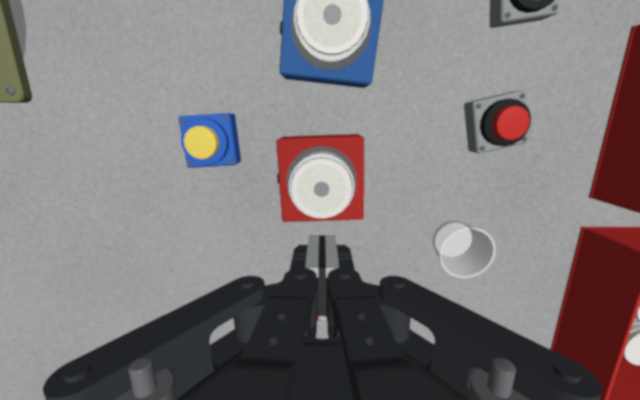

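The wrist picture shows the red nest's lid with its dot at (321,189), against a prediction of (322,186). That agrees to within about 2 mm. Next is a slow, guarded press.

```bash
python3 - <<'E'
from h import *
c=np.load('w1.npy',allow_pickle=True).item()
w=back(c,(321.3,188.8),.087); print('wrist est',w)
x,y=np.mean([w[:2],[.4474,-.1853],[.4499,-.1858]],axis=0); print(x,y)
env.servo_line([x,y,0.116],vel=0.12)
f0=env.get_contact_force(); print(env.get_clock(),env.get_tcp_pos(),f0)
r=env.servo_line([x,y,0.088],vel=0.012,stop_force=12)
print(r,env.get_clock(),env.get_tcp_pos(),env.get_contact_force())
env.pause(0.2)
print(env.get_tcp_pos(),env.get_contact_force())
E
```

```text
wrist est [ 0.4469261  -0.18790913  0.087     ]
0.4480753658637689 -0.18633637603600736
5.225 [ 0.44869861 -0.18667378  0.1169619 ] [-1.18965009  0.47892797  0.06048569]
True 6.8417 [ 0.44812722 -0.18636924  0.09502961] [-0.91126961  0.72146496  3.93576534]
[ 0.44811619 -0.18634355  0.09502581] [0.24899831 0.25391232 4.17338834]
```

The fingertips stopped at 0.0950 − 0.017 = 78.0 mm, which is rim height. A short second push will show whether that's the hard stop.

```bash
python3 - <<'E'
from h import *
p=env.get_tcp_pos()
r=env.servo_line([p[0],p[1],0.090],vel=0.008,stop_force=10)
print(r,env.get_clock(),env.get_tcp_pos(),env.get_contact_force())
env.servo_line([p[0],p[1],0.22],vel=0.12)
env.move_pose([0.4475,-0.1855,0.25],[180,0,0])
print(env.get_clock(),env.get_tcp_pos(),env.get_contact_force())
im,c=save('wrist','w2.png')
a=im[60:260,220:420,::-1]; b=cv2.imread('pics/w1.png')[60:260,220:420]
cv2.imwrite('pics/cmp.png',cv2.resize(np.hstack([b,a]),None,fx=2,fy=2))
E
```

```text
True 7.3417 [ 0.44813645 -0.18635625  0.09501383] [-0.87941142 -0.20986456  4.00918131]
8.7833 [ 0.44828346 -0.18590486  0.2514004 ] [-0.38042818  0.70732552  0.08264013]
```

View pics/cmp.png

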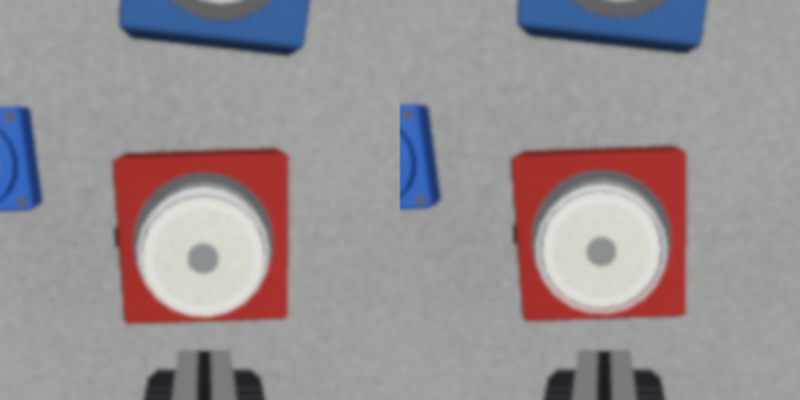

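Before and after: the dot moved from (203,258) to (201,251) within each half of the picture, and the lid now sits inside the rim. The second push met a hard stop with no further travel, and the nest hasn't moved. So the lid is home, and the green button is next.

```bash
python3 - <<'E'
from h import *
x,y=0.6455,0.154
env.move_pose([x,y,0.20],[180,0,0])
print(env.get_clock(),env.get_tcp_pos())
env.servo_line([x,y,0.075],vel=0.1)
print(env.get_clock(),env.get_tcp_pos(),env.get_contact_force())
r=env.servo_line([x,y,0.053],vel=0.012,stop_force=14)
print(r,env.get_clock(),env.get_tcp_pos(),env.get_contact_force())
env.pause(0.2)
print(env.get_tcp_pos(),env.get_contact_force())
E
```

```text
10.3 [0.64555822 0.15289047 0.2002468 ]
11.7 [0.64621661 0.15413558 0.07609976] [ 0.1434341   0.69281604 -0.06326662]
True 13.0083 [0.64554135 0.1540141  0.05925351] [-1.20907415 -0.24351617  5.35232059]
[0.64548178 0.15400245 0.05904455] [-1.43590905  0.04091062  4.64702438]
```

The press stopped on the contact transient with the tip at 42 mm, only about 2 mm down. I'll carry on.

```bash
python3 - <<'E'
from h import *
x,y=0.6455,0.154
for k in range(5):
    r=env.servo_line([x,y,0.0535],vel=0.008,stop_force=14)
    env.pause(0.1); p=env.get_tcp_pos()
    print(r,env.get_clock(),p,env.get_contact_force())
    if p[2]<0.0555 or not r: break
im,c=save('scene','s2.png'); cv2.imwrite('pics/s2c.png',cv2.resize(im[170:280,300:460,::-1],None,fx=4,fy=4))
E
```

```text
True 13.6917 [0.64557159 0.15402001 0.05911711] [-1.30487285 -0.5987008   5.01582658]
True 14.1917 [0.64559396 0.15400434 0.05910869] [-1.49821436 -0.73916532  5.19145865]
True 14.6917 [0.64560825 0.15403772 0.0591065 ] [-1.53780885 -0.34124285  4.47027495]
True 15.2 [0.64563647 0.15404364 0.05912093] [-1.38618292 -0.05521222  4.33794375]
True 15.7167 [0.6456495  0.15402457 0.05908977] [-2.21376575 -1.33471273  3.91741971]
```

View pics/s2c.png

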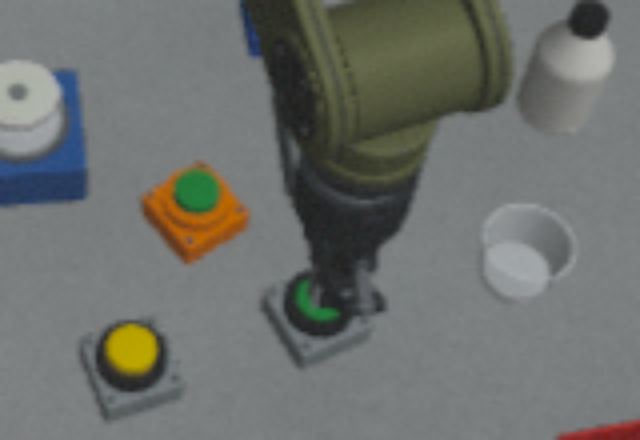

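The tip is blocked hard at 42 mm, so something other than the button's spring is holding it, perhaps the black collar. I'll back off, look again, and log the force against height.

```bash
python3 - <<'E'
from h import *
im,c=save('wrist','w3.png')
print(proj(c,[0.6455,0.154,0.042]))
env.servo_line([0.6455,0.154,0.12],vel=0.1)
im2,c2=save('wrist','w4.png'); np.save('w4.npy',c2,allow_pickle=True)
print(env.get_clock(),env.get_tcp_pos(),proj(c2,[0.6455,0.154,0.044]))
cv2.imwrite('pics/w34.png',np.hstack([im[100:400,120:520,::-1],im2[100:400,120:520,::-1]]))
E
```

```text
[322.27978899 250.3380138 ]
16.625 [0.64488208 0.15387929 0.11911233] [323.58004698 213.99488713]
```

View pics/w34.png

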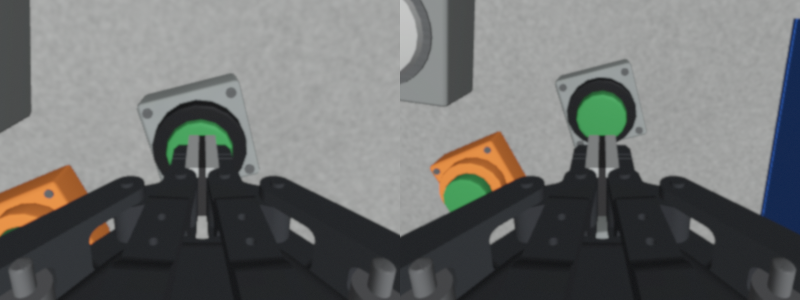

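```bash
python3 - <<'E'
from h import *
x,y=0.6450,0.1535
env.servo_line([x,y,0.070],vel=0.12)
env.pause(0.1)
print(env.get_clock(),env.get_tcp_pos(),env.get_contact_force())
z=0.067
while z>0.0555:
    env.servo_line([x,y,z],vel=0.02); p=env.get_tcp_pos(); f=env.get_contact_force()
    print('%.4f'%z,round(env.get_clock(),2),p.round(4),f.round(1),env.get_wrist_torque().round(2))
    if f[2]>22: break
    z-=0.001
E
```

```text
17.2917 [0.64573053 0.15362144 0.07099633] [ 0.52594574 -0.484579   -0.11369832]
0.0670 17.59 [0.645  0.1535 0.0672] [-0.1  0.  -1.4] [-0.01 -0.   -0.03]
0.0660 17.84 [0.645  0.1535 0.0659] [ 0.7  0.4 -0.1] [-0.03  0.01 -0.01]
0.0650 18.09 [0.6451 0.1535 0.0651] [-0.1  1.   1. ] [-0.03 -0.14 -0.02]
0.0640 18.34 [0.6452 0.1535 0.0643] [-0.3  0.6  1.6] [ 0.04 -0.    0.01]
0.0630 18.59 [0.6452 0.1536 0.0632] [ 0.8 -1.   1.7] [ 0.01  0.03 -0.02]
0.0620 18.84 [0.6452 0.1535 0.0622] [-0.3 -0.1  3.2] [ 0.06 -0.05  0.01]
0.0610 19.09 [0.6452 0.1535 0.0612] [-0.4 -1.1  3.9] [-0.   -0.01  0.01]
0.0600 19.34 [0.6452 0.1535 0.0602] [ 0.7 -0.3  4.8] [ 0.01 -0.04  0.  ]
0.0590 19.59 [0.6452 0.1535 0.0592] [ 1.  -0.9  4.4] [ 0.03 -0.05  0.03]
0.0580 19.84 [0.6453 0.1536 0.059 ] [-1.2 -0.2  8.1] [-0.04  0.29  0.02]
0.0570 20.09 [0.6453 0.1535 0.0589] [-4.  -1.8 12.3] [-0.14  0.68  0.01]
0.0560 20.34 [0.6454 0.1536 0.0589] [-5.5 -1.2 16.5] [-0.24  1.1   0.02]
```

The force log explains it. The spring starts at TCP 0.065 and reaches about 5 N at 0.059, where it meets a hard stop. That is exactly 6 mm, so the button is fully down. Contact simply came 4 mm higher than the nominal 44 mm plus the 17 mm tip offset. I'll retreat straight up and check everything.

```bash
python3 - <<'E'
from h import *
p=env.get_tcp_pos()
env.servo_line([p[0],p[1],0.12],vel=0.08)
im3,_=save('wrist','w5.png')
env.servo_line([p[0],p[1],0.25],vel=0.15)
env.move_pose([0.42,0.30,0.3],[180,0,0])
print(env.get_clock(),env.get_tcp_pos(),env.get_contact_force())
im,_=save('scene','s3.png'); im2,_=save('top','t3.png')
a=cv2.resize(im[170:280,230:430,::-1],(800,440),interpolation=cv2.INTER_CUBIC); cv2.imwrite('pics/s3c.png',a)
b=cv2.imread('pics/scene1.png')
f=lambda q:cv2.resize(q[182:232,232:282],(400,400),interpolation=cv2.INTER_CUBIC)
cv2.imwrite('pics/lidcmp.png',np.hstack([f(b),f(np.ascontiguousarray(im[:,:,::-1]))]))
t=cv2.imread('pics/top1.png'); d=cv2.absdiff(t,np.ascontiguousarray(im2[:,:,::-1])).max(2); d=cv2.blur(d,(3,3))
n,l,s,c=cv2.connectedComponentsWithStats((d>25).astype(np.uint8)); print(s[1:][s[1:,4]>8])
E
```

```text
23.4167 [0.42059214 0.29964116 0.29956364] [0.40727029 0.06762603 0.36069416]
[[    0   174   307   226 25145]
 [   12   307    13    10    46]
 [  303   335    20    15   180]
 [  324   334    13    10    78]
 [  329   339    25    41   324]
 [  323   396     7     4    20]]
```

View pics/s3c.png

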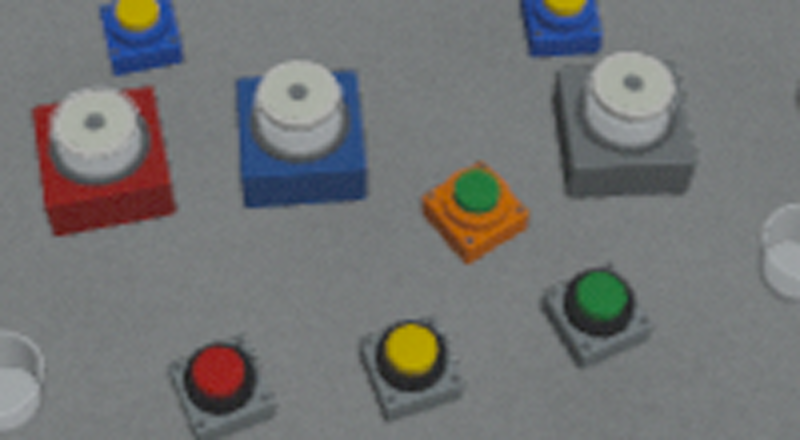

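View pics/lidcmp.png

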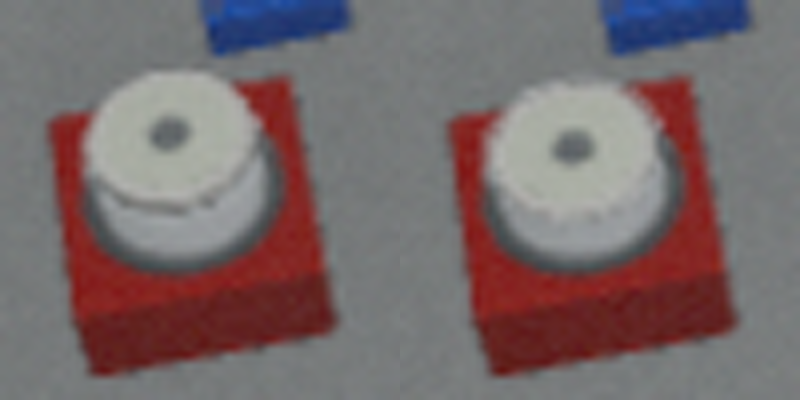

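```bash
python3 - <<'E'
from h import *
c=calibration('scene')
print([proj(c,[.448,-.1863,z])-proj(c,[.448,-.1863,.087]) for z in (.084,.081,.078)])
finish_job()
E
```

```text
[array([0.14591755, 0.59237344]), array([0.29121108, 1.18221363]), array([0.4358846 , 1.76953676])]
the job is handed in; nothing more can be done
```

I pressed the red nest's lid home, then pressed the green READY button right down and let it come back up. I handed the job in at about 23.5 s; no verdict is reported.

- **Lid:** it met a hard stop with the fingertips at 78.0 mm, which is rim height. A second gentle push gave no further travel. In the scene camera the dot dropped about 1.9 px, against 1.8 px expected for 9 mm. The press stopped at a 12 N force change, well under the 35 N limit.
- **Green button:** the spring force rose from 0 to about 5 N over exactly 6 mm and then hit a hard stop, so it went fully down. After I backed off, the scene picture shows it up again.
- **Button height disagreed:** the fingertips met the button about 4 mm higher than the stated height implied. Because of that I first took the hard stop for a blockage, backed off and pressed it a second time.
- **Everything else:** comparing the top pictures from before and after shows no changes apart from the arm. The blue and grey lids still stand proud, and the yellow, red and orange-box buttons were not touched. The arm finished clear at a height of 0.30 m, with no contact force beyond sensor noise.

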